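# Proof-pull the anchor block, find the loose bolt and hold its cap open

### The arm

A 6-joint arm with a two-finger parallel gripper is mounted at the origin on the work surface. World frame = base frame: x ahead of the robot, y to its left, z up, the work surface at z = 0. Lengths are in m, angles in degrees, forces in N, time in s.
With the tool pointing down it reaches from about 0.275 to 0.775 m from the base axis. Payload 14.6 kg.
Tool frame: the origin (TCP) lies at the very end of the fingers, on their centre line; the grasp point (between the pads) lies 19 mm behind it; z points along the fingers, y is the direction in which the jaws open and shut (so a half turn about z gives the same grasp; the last joint's range is limited). The gripper opens to 85 mm and grips with 20 to 120 N. Pads are 22 mm wide; open, the fingers measure 114 mm over their backs; the gripper's body (76 mm by 85 mm) begins 54 mm behind the grasp point. The pads swing forward as they close: fully open they stand 13 mm farther back than shut.
Start: joints at [57.565, 15.075, -2.767, 72.158, 0, 81.102], TCP at [0.21, 0.481, 0.231] pointing down, gripper open.
Joint ranges: [-151.79, 151.79], [-50.71, 97.33], [-67.44, 78.34], [-121.81, 120.89], [-77.56, 73.72], [-180, 180]. Speed limits (degrees/s): [108.29, 108.29, 147.25, 159.86, 180, 180].

### API

Orientations are given as a 3x3 rotation matrix whose columns are the frame's x, y, z axes.
In Python, from rig import sensors, get_image, ticket, models gives the robot as it stands.
- The arm moves only by the shell command python3 -m crank 'ROWS' [FORCE]. ROWS is a JSON object of lists of equal length, an entry for each row: "jaw": the gripper's target within -1 to 1 (shut at 1, half-way at 0, fully open at -1); "translation": the shift along the tool's x, y, z in m, a list of three; "delta_rot": the turn, a rotation vector about the tool's x, y, z in degrees, a list of three. In form: {"jaw": [jaw, ...], "translation": [[x, y, z], ...], "delta_rot": [[wx, wy, wz], ...]}. A call has 1 to 8 rows; each row shifts and turns the pose as measured when the row begins, along the tool's axes as they then stand; what a row does not reach is not made up. A row lasts 1/12 s, in which the tool goes at most 41.7 mm and 7.16 degrees, less where a joint would pass 70% of its speed; a pose out of reach is approached as far as the arm can. A call is refused whole if a number of a shift passes 0.0417 or a number of a turn 7.16, either way. A call with a gripper value outside its range is refused whole. The fingers move at their own pace and stop on an object; FORCE is the grip in N (left out, the last holds). Time passes only in rows, so rows that do not move let the fingers close. It gives the time, the measured TCP pose, the force and the opening at its end, in the units of the state.
- sensors.get_state(): the state, without advancing time (a new reading comes with each control period).
- get_image(name): name is "side" or "top"; returns a dict with "image" (420x560x3 uint8, red, green, blue), "intrinsics" (3x3 intrinsics, pixels), "k1" (the pictures are not rectified: a ray, as slopes to the right and down, at radius r is drawn at 1 + k1 r^2 times it, then the intrinsics apply), "T" (4x4, takes a point from camera to world coordinates). Camera axes: x right, y down, z forward; pixel columns grow to the right and rows downward; lengths in m; the calibration is good to about 2 mm. A picture is of the moment at which its call begins. There is no depth.
- ticket.hand_in(): hands the job in, once; it reports no verdict.
Trained networks look in a picture, given as the dict that the camera call returned (one of the last four; its "shot" number tells which), for a name from the list of things; names that differ only in an ending like _2 or _b are one class to them, and where a whole thing is asked for, a point or a joint stands for the part that bears it (a point fixed in the world has none). Each returns a list of dicts, best first, with "conf" (0 to 1); they miss things now and then, are a little off and sometimes report something else, mostly with a low value. They report only what shows in the picture. A call takes as long as a camera call.
- models.look_for(query, picture): "at" ([x, y, z] in m, in world coordinates, good to about 4 mm: the middle of the surface that is visible of it).
- models.masks_of(query, picture): "region" (420x560 bool, what is visible of it).
- models.landmark_of(query, picture): "at" ([x, y, z] in m, in world coordinates, good to about 4 mm: a listed point, or the origin of a listed thing).
The state is a dict: "t": time; "qpos": joint angles; "dq": joint speeds; "tau": joint torques, N m; "tool_pos": TCP position; "ee_rot": TCP orientation; "ft_force": force on the tool from outside, world axes, zero at the start; "moment": the same for the moment, N m; "gripper_width": opening from 0.0 (shut) to 1.0 (fully open).
Only numpy, scipy, OpenCV 4.12 (cv2) and the standard library are available. Lean on these libraries where they do the work, as an engineer would, in place of code of your own. Each camera call takes 0.05 s, during which the arm holds its last target. There are 200 camera calls.

### The job

Proof-load the green anchor block: pull its sprung gauge out until the red band comes out of the mouth, hold it there for a second without pulling past the band, and let it back home. Then tap the three bolts one after another until you find the loose one, which sinks, and lift the red cap behind that bolt about 45 degrees and finish while still holding it open with the fingers, so that the fitter can get at its nut. Leave the other two caps shut and do not disturb the wrench, the socket or the can.

Things in the scene. Friction and masses are not known exactly. Their poses are not given: they have to be found in the camera images.
- block: green painted steel anchor block fixed to the bench, 170 x 320 x 50 mm (x, y, z of its own frame). Origin at its underside on the bench, 20 mm beyond (+x of) the middle of its length and centred across its width, so its front face lies at x = -105 mm, its back at x = +65 mm; its top face is at z = 50 mm. The front faces the robot within about 13 degrees. Its x axis points away from the robot, y to the robot's left.
- gauge (a joint): sprung pull gauge in the front of the block: how far (m) the blade is pulled out towards the robot (block's -x). 0 = home; the spring pulls it home, about 3 N at home and about 9 N at the red band; end stop at 0.065. A 10 mm long red band on the silver blade begins to come out of the mouth at 0.036 and is fully out at 0.046, after which black blade follows.
- gauge_grip (a point): point to grip on the gauge's yellow upright grip plate, 45 mm above the bench in the plate's centre. The plate is 8 mm thick (block's x), 44 mm wide (y), and reaches from 15 to 59 mm above the bench. At home it stands 45 mm in front of the block; the blade between (28 mm wide) lies 15 to 20 mm above the bench. Axes as the block's.
- gauge_mouth (a point): middle of the mouth in the block's front face where the blade comes out, 20 mm above the bench (top of the blade), 109 mm in front of the block's origin. Fixed to the block.
- bolt_left (a joint): how far (m) the left bolt (seen from the robot) has sunk: 0 = up, 0.007 = fully sunk. All bolts start up and look alike. A tight bolt gives less than 1 mm when tapped; the loose one sinks 7 mm under about 3 N and stays down.
- bolt_left_top (a point): centre of the top of the left bolt's hex head: steel, 26 mm across corners, standing 16 mm above the block's top face (66 mm above the bench) when up, 9 mm when sunk. At block x = -80 mm, y = +98 mm.
- cap_left (a joint): opening angle (rad) of the left red cap, right behind the left bolt: 0 = shut, 1.2 = end stop. Sprung: it takes about 1 to 2 N upwards at the tab, and it falls shut when let go.
- cap_left_tab (a point): point to grip on the left cap's red tab, moves with the cap: in the middle of its width and thickness, 13 mm from its free end, 83 mm from the hinge line and 6 mm above it when shut (78 mm above the bench). The tab is a bar 12 mm wide (y) and 12 mm thick that sticks out 42 mm from the cap's front edge towards the bolt, with 22 mm of free air between it and the block's top. The cap's plate is 54 x 60 x 5 mm. Its x axis points from the tab to the hinge.
- cap_left_hinge (a point): middle of the left cap's hinge line, along the far edge of the cap, parallel to the block's y, 72 mm above the bench. The tab swings up and away from the robot about it. Fixed to the block.
- bolt_middle (a joint): how far (m) the middle bolt (seen from the robot) has sunk: 0 = up, 0.007 = fully sunk. All bolts start up and look alike. A tight bolt gives less than 1 mm when tapped; the loose one sinks 7 mm under about 3 N and stays down.
- bolt_middle_top (a point): centre of the top of the middle bolt's hex head: steel, 26 mm across corners, standing 16 mm above the block's top face (66 mm above the bench) when up, 9 mm when sunk. At block x = -80 mm, y = 0 mm.
- cap_middle (a joint): opening angle (rad) of the middle red cap, right behind the middle bolt: 0 = shut, 1.2 = end stop. Sprung: it takes about 1 to 2 N upwards at the tab, and it falls shut when let go.
- cap_middle_tab (a point): point to grip on the middle cap's red tab, moves with the cap: in the middle of its width and thickness, 13 mm from its free end, 83 mm from the hinge line and 6 mm above it when shut (78 mm above the bench). The tab is a bar 12 mm wide (y) and 12 mm thick that sticks out 42 mm from the cap's front edge towards the bolt, with 22 mm of free air between it and the block's top. The cap's plate is 54 x 60 x 5 mm. Its x axis points from the tab to the hinge.
- cap_middle_hinge (a point): middle of the middle cap's hinge line, along the far edge of the cap, parallel to the block's y, 72 mm above the bench. The tab swings up and away from the robot about it. Fixed to the block.
- bolt_right (a joint): how far (m) the right bolt (seen from the robot) has sunk: 0 = up, 0.007 = fully sunk. All bolts start up and look alike. A tight bolt gives less than 1 mm when tapped; the loose one sinks 7 mm under about 3 N and stays down.
- bolt_right_top (a point): centre of the top of the right bolt's hex head: steel, 26 mm across corners, standing 16 mm above the block's top face (66 mm above the bench) when up, 9 mm when sunk. At block x = -80 mm, y = -98 mm.
- cap_right (a joint): opening angle (rad) of the right red cap, right behind the right bolt: 0 = shut, 1.2 = end stop. Sprung: it takes about 1 to 2 N upwards at the tab, and it falls shut when let go.
- cap_right_tab (a point): point to grip on the right cap's red tab, moves with the cap: in the middle of its width and thickness, 13 mm from its free end, 83 mm from the hinge line and 6 mm above it when shut (78 mm above the bench). The tab is a bar 12 mm wide (y) and 12 mm thick that sticks out 42 mm from the cap's front edge towards the bolt, with 22 mm of free air between it and the block's top. The cap's plate is 54 x 60 x 5 mm. Its x axis points from the tab to the hinge.
- cap_right_hinge (a point): middle of the right cap's hinge line, along the far edge of the cap, parallel to the block's y, 72 mm above the bench. The tab swings up and away from the robot about it. Fixed to the block.
- wrench: loose steel wrench, 170 mm long, lying to the left of the block; bystander
- socket: loose steel wrench socket, upright tube 32 mm across, 40 mm tall, right of the block, origin under its centre; bystander
- can: loose blue can, 52 mm across, 100 mm tall, right of the block, origin under its centre; bystander

How it is judged:
By the outcome, as a careful person would: the job done as asked, in the order asked, and still so for the second after the job is handed in, while the arm keeps its last pose, push and grip.
It also fails if it takes over 58 s, if anything falls off the work surface, if the arm or the gripper's body presses on something with over 40 N, if the wrist force passes 120 N, or if a joint passes its speed limit or range.

## Working session

There is one attempt and no reset: what is moved stays moved. The work goes in short steps, Python scripts to look and compute and a shell command to move; the robot and the scene stay as the last step left them, time stands still between calls to the robot, and variables do not carry over. Pictures are saved under pics/ and viewed, on a budget of 10 in all, crops included, one or two more only if the job needs it, and the job is handed in when it is done.

```bash
mkdir -p pics; ls; python3 - <<'E'
from rig import sensors,get_image,models
import cv2,numpy as np
s=sensors.get_state();print(s)
for c in ("top","side"):
    p=get_image(c);cv2.imwrite(f"pics/{c}0.png",p["image"][:,:,::-1])
    print(c,p["T"].round(3).tolist(),p["intrinsics"].tolist(),p["k1"])
    for q in ["block","gauge_grip","gauge_mouth","bolt_left_top","bolt_middle_top","bolt_right_top","cap_left_tab","cap_middle_tab","cap_right_tab","cap_left_hinge","cap_right_hinge","wrench","socket","can"]:
        print(q,[(np.round(r["at"],4).tolist(),round(r["conf"],2)) for r in models.landmark_of(q,p)[:2]])
E
```

```text
pics
{'t': 0.0, 'qpos': array([ 5.75643309e+01,  1.50987573e+01, -2.80237573e+00,  7.21551941e+01,
       -5.43559220e-04,  8.11023512e+01]), 'dq': array([ 0.12260759,  0.01586728, -0.02122897,  0.08481539,  0.11746319,
       -0.04843251]), 'tau': array([-5.07484019e-04, -6.37615371e+01,  3.84564793e+01,  1.38044174e-02,
       -1.39705589e-04, -1.35875345e-05]), 'tool_pos': array([0.20953646, 0.48111071, 0.23083466]), 'ee_rot': array([[-9.16795236e-01,  3.99357266e-01, -5.19277223e-04],
       [ 3.99357578e-01,  9.16794867e-01, -8.34812935e-04],
       [ 1.42682082e-04, -9.72729816e-04, -9.99999517e-01]]), 'ft_force': array([-0.19415431,  0.15459861,  0.25967659]), 'moment': array([-0.01308903, -0.00604829, -0.02706703]), 'gripper_width': 0.9988507350695706}
top [[0.016, -0.986, 0.167, 0.438], [-1.0, -0.017, -0.004, 0.035], [0.007, -0.167, -0.986, 1.152], [0.0, 0.0, 0.0, 1.0]] [[500.403051089024, 0.0, 286.1673414708239], [0.0, 500.403051089024, 215.82999251257735], [0.0, 0.0, 1.0]] 0.05388345251069135
block [([0.6883, 0.0257, 0.0021], 0.97), ([0.7356, 0.0388, 0.072], 0.58)]
gauge_g
[... 1125 characters left out ...]
[0.534, 0.0012, 0.0424], 0.63)]
gauge_mouth [([0.5754, 0.0089, 0.0184], 0.8)]
bolt_left_top [([0.589, 0.1101, 0.0646], 0.57)]
bolt_middle_top [([0.6054, 0.0173, 0.0643], 0.48), ([0.7367, 0.0339, 0.0703], 0.47)]
bolt_right_top [([0.6265, -0.0824, 0.065], 0.61)]
cap_left_tab [([0.6357, 0.1199, 0.0781], 0.74)]
cap_middle_tab [([0.6524, 0.02, 0.0764], 0.87)]
cap_right_tab [([0.6718, -0.0784, 0.0766], 0.8)]
cap_left_hinge [([0.7122, 0.1341, 0.071], 0.78), ([0.6843, 0.0299, -0.0023], 0.28)]
cap_right_hinge [([0.7513, -0.0608, 0.075], 0.93)]
wrench [([0.5892, 0.2489, 0.0001], 0.73)]
socket [([0.6853, 0.0298, -0.0013], 0.68), ([0.6205, -0.2004, 0.0036], 0.55)]
can [([0.7688, -0.205, -0.0018], 0.68)]
```

```bash
cat > h.py <<'E'
import numpy as np,cv2
from rig import sensors,get_image,models
def save(c,name,crop=None,k=1):
    p=get_image(c);im=p["image"][:,:,::-1].copy()
    if crop: a,b,d,e=crop;im=im[b:e,a:d]
    cv2.imwrite(f"pics/{name}.png",cv2.resize(im,None,fx=k,fy=k,interpolation=cv2.INTER_CUBIC));return p
def proj(P,p):
    T=np.linalg.inv(p["T"]);q=T[:3,:3]@np.asarray(P)+T[:3,3];s=q[:2]/q[2];s=s*(1+p["k1"]*s@s);K=p["intrinsics"];return K[:2,:2]@s+K[:2,2]
def pix(uv,p,z):
    K=p["intrinsics"];d=(np.array(uv,float)-K[:2,2])/K[0,0];s=d.copy()
    for _ in range(9): s=d/(1+p["k1"]*s@s)
    r=p["T"][:3,:3]@np.r_[s,1];o=p["T"][:3,3];return o+r*(z-o[2])/r[2]
E
python3 - <<'E'
import numpy as np
from scipy.optimize import least_squares
from h import *
obs={"o":[(.6883,.0257),(.6873,.0302)],"grip":[(.5354,.0024),(.534,.0012)],"m":[(.5806,.0093),(.5754,.0089)],
"bl":[(.5919,.1144),(.589,.1101)],"bm":[(.6054,.0114),(.6054,.0173)],"br":[(.6282,-.0844),(.6265,-.0824)],
"tl":[(.6351,.1199),(.6357,.1199)],"tm":[(.6513,.0237),(.6524,.02)],"tr":[(.6733,-.077),(.6718,-.0784)],
"hl":[(.7165,.1364),(.7122,.1341)],"hr":[(.7534,-.0645),(.7513,-.0608)]}
def loc(x):
    t=x[3];return {"o":(0,0),"grip":(-.154,0),"m":(-.109,0),"bl":(-.08,.098),"bm":(-.08,0),"br":(-.08,-.098),"tl":(t,.098),"tm":(t,0),"tr":(t,-.098),"hl":(t+.083,.098),"hr":(t+.083,-.098)}
def f(x):
    R=np.array([[np.cos(x[2]),-np.sin(x[2])],[np.sin(x[2]),np.cos(x[2])]]);L=loc(x)
    return np.concatenate([np.array(v)-R@L[k]-x[:2] for k,v in obs.items()]).ravel()
s=least_squares(f,[.688,.028,.2,-.035],loss="soft_l1",f_scale=.004);x=s.x;print(x,np.degrees(x[2]));print((f(x)*1e3).round(1))
R=np.array([[np.cos(x[2]),-np.sin(x[2])],[np.sin(x[2]),np.cos(x[2])]])
for k,v in loc(x).items(): print(k,(R@v+x[:2]).round(4))
Z={"o":.05,"grip":.045,"m":.02,"b":.066,"t":.078,"h":.072}
for c in("top","side"):
    p=get_image(c);im=p["image"][:,:,::-1].copy()
    for k,v in loc(x).items():
        z=Z.get(k,Z.get(k[0]));u=proj(np.r_[R@v+x[:2],z],p);cv2.circle(im,tuple(int(round(a)) for a in u),2,(255,0,255),-1)
    cv2.imwrite(f"pics/f_{c}.png",cv2.resize(im,None,fx=1.4,fy=1.4,interpolation=cv2.INTER_CUBIC))
E
```

```text
[ 0.6865736   0.02830863  0.18126094 -0.03450002] 10.385486933800669
[ 1.7 -2.6  0.7  1.9  0.3  1.9 -1.1  0.7  1.2  0.6 -4.   0.2  1.7  4.1
 -1.2 -0.2 -2.5 -2.5 -2.5  3.4  2.6 -1.9  0.9  0.1  0.1  1.4  0.7  1.4
 -1.3  1.6 -0.2 -2.1  3.  -2.7  1.5 -4.1 -0.1  3.  -4.4  0.7  1.5 -5.2
 -0.6 -1.5]
o [0.6866 0.0283]
grip [5.351e-01 5.000e-04]
m [0.5794 0.0087]
bl [0.5902 0.1103]
bm [0.6079 0.0139]
br [ 0.6256 -0.0825]
tl [0.635  0.1185]
tm [0.6526 0.0221]
tr [ 0.6703 -0.0743]
hl [0.7166 0.1334]
hr [ 0.7519 -0.0593]
```

View pics/f_top.png

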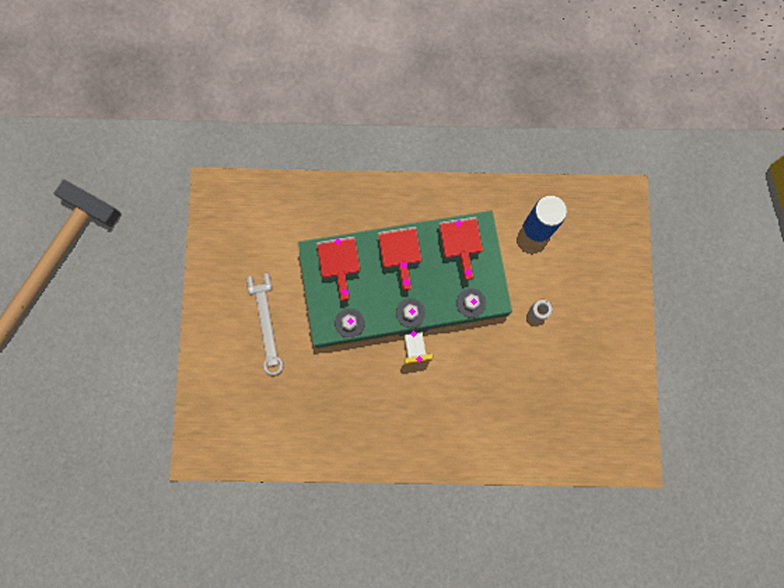

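View pics/f_side.png

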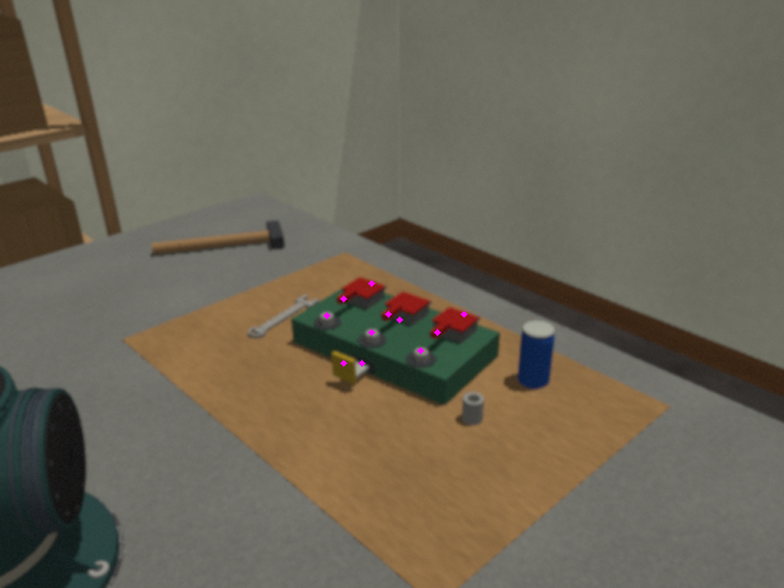

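Top view: the block sits in the middle, and the fitted points (magenta) lie on the bolts, tabs, hinges and grip plate, with the plate near (420,358). Side view: it agrees, with the can and socket on the right and the wrench on the left, all clear. First I turn the tool so the jaws line up with block x, then travel over the gauge.

```bash
cat >> h.py <<'E'
from scipy.spatial.transform import Rotation as Ro
O=np.array([.6866,.0283,0]);YAW=10.4
B=Ro.from_euler("z",YAW,degrees=True).as_matrix()
def bp(x,y,z): return O+B@np.array([x,y,z])
DOWNX=B@np.array([[0,1,0],[1,0,0],[0,0,-1.]]).T      # jaws along block x
DOWNY=B@np.array([[1,0,0],[0,-1,0],[0,0,-1.]]).T     # jaws along block y, tool x = block x
def to(P,R=None):
    s=sensors.get_state();E=s["ee_rot"]
    print("t",round(s["t"],2),"tool",s["tool_pos"].round(4),"block-frame",(B.T@(s["tool_pos"]-O)).round(4),"F",s["ft_force"].round(1),"w",round(s["gripper_width"],3))
    print("d_tool",(E.T@(np.asarray(P)-s["tool_pos"])).round(4), "" if R is None else Ro.from_matrix(E.T@R).as_rotvec(degrees=True).round(2))
E
python3 -m crank '{"jaw":[0,0,0,0,0,0,0,0],"translation":[[0,0,0],[0,0,0],[0,0,0],[0,0,0],[0,0,0],[0,0,0],[0,0,0],[0,0,0]],"delta_rot":[[0,0,7],[0,0,7],[0,0,7],[0,0,7],[0,0,7],[0,0,7],[0,0,7],[0,0,7]]}' 40
python3 -c "
from h import *
to(bp(-.154,0,.10),DOWNX)"
```

```text
t: 2.27
tool_pos: [0.2097, 0.4813, 0.2313]
ee_rot: [[-0.161, 0.987, 0.0], [0.987, 0.161, -0.0], [-0.0, 0.0, -1.0]]
ft_force: [0.2, -0.3, -0.2]
gripper_width: 0.502
t 2.27 tool [0.2097 0.4813 0.2313] block-frame [-0.3873  0.5317  0.2313] F [ 0.2 -0.3 -0.2] w 0.502
d_tool [-0.527   0.2438  0.1313] [ 0.    0.   -1.13]
```

```bash
python3 -m crank '{"jaw":[0,0,0,0,0,0,0,0],"translation":[[-0.036,0.0165,0.003],[-0.036,0.0165,0.003],[-0.036,0.0165,0.003],[-0.036,0.0165,0.003],[-0.036,0.0165,0.003],[-0.036,0.0165,0.003],[-0.036,0.0165,0.003],[-0.036,0.0165,0.003]],"delta_rot":[[0,0,-1.1],[0,0,0],[0,0,0],[0,0,0],[0,0,0],[0,0,0],[0,0,0],[0,0,0]]}'
python3 -c "
from h import *
to(bp(-.154,0,.10),DOWNX)"
```

```text
t: 2.93
tool_pos: [0.3902, 0.2143, 0.2063]
ee_rot: [[-0.175, 0.985, 0.002], [0.985, 0.175, 0.003], [0.003, 0.003, -1.0]]
ft_force: [1.2, 1.7, -0.3]
gripper_width: 0.498
t 2.93 tool [0.3902 0.2143 0.2063] block-frame [-0.258   0.2364  0.2063] F [ 1.2  1.7 -0.3] w 0.498
d_tool [-0.2361  0.1051  0.1059] [ 0.16 -0.16 -0.34]
```

```bash
python3 -m crank '{"jaw":[0,0,0,0,0,0,0,0],"translation":[[-0.036,0.0165,0.01],[-0.036,0.0165,0.01],[-0.036,0.0165,0.01],[-0.036,0.0165,0.01],[-0.036,0.0165,0.01],[-0.036,0.0165,0.01],[-0.02,0.005,0.01],[0,0,0]],"delta_rot":[[0,0,0],[0,0,0],[0,0,0],[0,0,0],[0,0,0],[0,0,0],[0,0,0],[0,0,0]]}'
python3 -c "
from h import *
to(bp(-.154,0,.028),DOWNX)
p=save('top','t1',(200,180,400,330),4)
for q in ['gauge_grip']: print([(B.T@(r['at']-O),r['conf']) for r in models.landmark_of(q,p)[:2]])"
```

```text
t: 3.6
tool_pos: [0.5391, -0.0125, 0.1353]
ee_rot: [[-0.168, 0.986, 0.008], [0.986, 0.168, 0.003], [0.002, 0.008, -1.0]]
ft_force: [-1.7, 0.3, -0.2]
gripper_width: 0.498
t 3.6 tool [ 0.5391 -0.0125  0.1353] block-frame [-0.1524 -0.0135  0.1353] F [-1.7  0.3 -0.2] w 0.498
d_tool [ 0.0133 -0.0027  0.1073] [ 0.48 -0.09 -0.71]
[]
```

```bash
python3 -m crank '{"jaw":[0,0,0,0,0,0,0,0],"translation":[[0.0133,-0.0025,0.0],[0,0,0],[0,0,0.02],[0,0,0.02],[0,0,0.015],[0,0,0],[0,0,0],[0,0,0]],"delta_rot":[[0.5,0,-0.7],[0,0,0],[0,0,0],[0,0,0],[0,0,0],[0,0,0],[0,0,0],[0,0,0]]}'
python3 -c "
from h import *
to(bp(-.154,0,.028),DOWNX)
p=save('side','s1',(180,180,400,330),3.6)
p=save('top','t2',(230,180,380,290),5)"
```

```text
t: 4.37
tool_pos: [0.5313, 0.0129, 0.0857]
ee_rot: [[-0.194, 0.981, 0.005], [0.981, 0.194, 0.002], [0.001, 0.006, -1.0]]
ft_force: [0.3, -0.9, 0.3]
gripper_width: 0.5
t 4.37 tool [0.5313 0.0129 0.0857] block-frame [-0.1555  0.0129  0.0857] F [ 0.3 -0.9  0.3] w 0.5
d_tool [-0.0129  0.0011  0.0577] [ 0.32 -0.07  0.79]
```

View pics/s1.png

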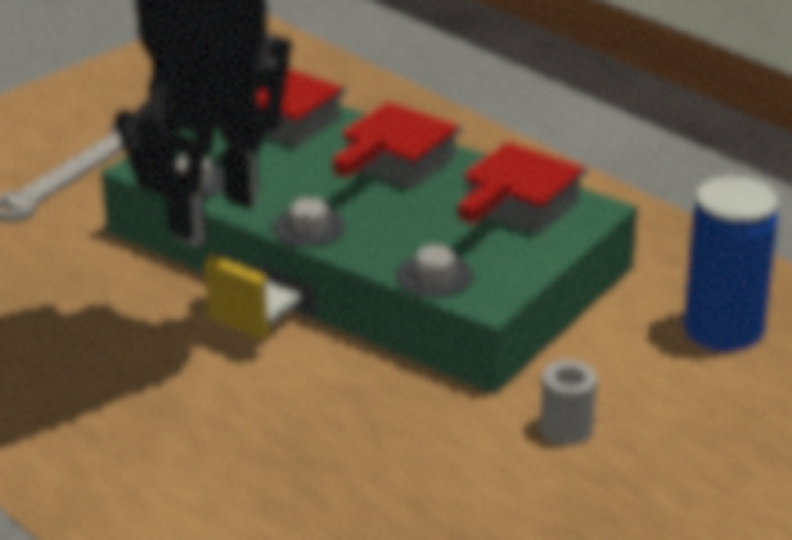

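Side view: the fingers hang about 13 mm left of the plate (plate at (237,297)) and straddle its x, well clear. I correct sideways, then go down.

```bash
python3 -m crank '{"jaw":[0,0,0,0,0],"translation":[[-0.0125,0.001,0.0],[0,0,0],[0,0,0],[0,0,0],[0,0,0]],"delta_rot":[[0.3,0,0.7],[0,0,0],[0,0,0],[0,0,0],[0,0,0]]}'
python3 -c "
from h import *
to(bp(-.154,0,.028),DOWNX)"
```

```text
t: 4.88
tool_pos: [0.5369, -0.001, 0.0886]
ee_rot: [[-0.18, 0.984, 0.005], [0.984, 0.18, 0.0], [-0.001, 0.005, -1.0]]
ft_force: [0.4, -0.1, -1.0]
gripper_width: 0.501
t 4.88 tool [ 0.5369 -0.001   0.0886] block-frame [-0.1525 -0.0018  0.0886] F [ 0.4 -0.1 -1. ] w 0.501
d_tool [ 0.0019 -0.0018  0.0606] [ 0.26  0.03 -0.02]
```

```bash
python3 -m crank '{"jaw":[0,0,0,0,0,0,0],"translation":[[0.001,-0.001,0.015],[0,0,0.015],[0,0,0.015],[0,0,0.01],[0,0,0],[0,0,0],[0,0,0]],"delta_rot":[[0.2,0,0],[0,0,0],[0,0,0],[0,0,0],[0,0,0],[0,0,0],[0,0,0]]}'
python3 -c "
from h import *
to(bp(-.154,0,.028),DOWNX)
p=save('side','s2',(200,200,320,290),5)"
```

```text
t: 5.47
tool_pos: [0.5366, -0.0002, 0.033]
ee_rot: [[-0.18, 0.984, 0.003], [0.984, 0.18, -0.001], [-0.001, 0.003, -1.0]]
ft_force: [-0.6, -0.1, 0.5]
gripper_width: 0.497
t 5.47 tool [ 5.366e-01 -2.000e-04  3.300e-02] block-frame [-0.1527 -0.0009  0.033 ] F [-0.6 -0.1  0.5] w 0.497
d_tool [ 0.0009 -0.0013  0.005 ] [ 0.18  0.07 -0.03]
```

View pics/s2.png

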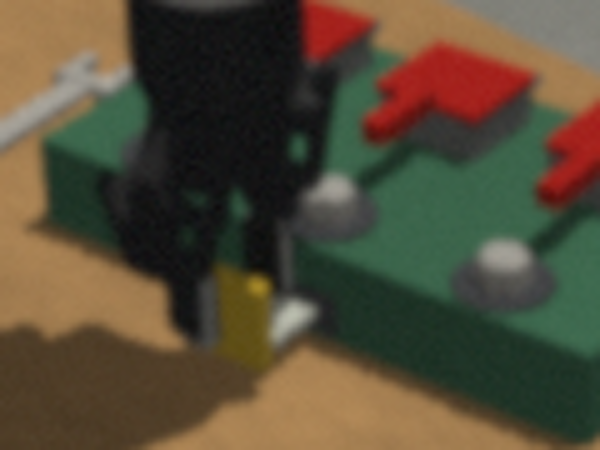

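The plate at (245,315) stands between the two fingers, and the back finger is clear of the block. I go down 4 mm and close.

```bash
python3 -m crank '{"jaw":[0,0,1,1,1,1,1,1],"translation":[[0.001,-0.001,0.004],[0,0,0],[0,0,0],[0,0,0],[0,0,0],[0,0,0],[0,0,0],[0,0,0]],"delta_rot":[[0,0,0],[0,0,0],[0,0,0],[0,0,0],[0,0,0],[0,0,0],[0,0,0],[0,0,0]]}' 40
python3 -c "
from h import *
to(bp(-.154,0,.028),DOWNX)"
```

```text
t: 6.18
tool_pos: [0.5341, 0.0001, 0.0308]
ee_rot: [[-0.18, 0.984, 0.002], [0.984, 0.18, -0.003], [-0.003, 0.002, -1.0]]
ft_force: [-0.0, 0.5, -1.7]
gripper_width: 0.087
t 6.18 tool [5.341e-01 1.000e-04 3.080e-02] block-frame [-0.1551 -0.0002  0.0308] F [-0.   0.5 -1.7] w 0.087
d_tool [0.0002 0.0011 0.0028] [ 0.11  0.17 -0.03]
```

```bash
python3 -m crank '{"jaw":[1,1,1,1,1,1,1,1],"translation":[[0,-0.006,0],[0,-0.006,0],[0,-0.006,0],[0,-0.006,0],[0,-0.006,0],[0,0,0],[0,0,0],[0,0,0]],"delta_rot":[[0,0,0],[0,0,0],[0,0,0],[0,0,0],[0,0,0],[0,0,0],[0,0,0],[0,0,0]]}'
python3 -c "
from h import *
to(bp(-.196,0,.030),DOWNX)"
```

```text
t: 6.85
tool_pos: [0.5052, -0.0052, 0.0309]
ee_rot: [[-0.181, 0.983, 0.011], [0.984, 0.181, -0.0], [-0.002, 0.011, -1.0]]
ft_force: [8.1, 1.5, -8.9]
gripper_width: 0.087
t 6.85 tool [ 0.5052 -0.0052  0.0309] block-frame [-0.1845 -0.0002  0.0309] F [ 8.1  1.5 -8.9] w 0.087
d_tool [ 0.0002 -0.0115  0.0008] [0.63 0.12 0.01]
```

```bash
python3 -m crank '{"jaw":[1,1,1,1,1],"translation":[[0,-0.005,0],[0,-0.004,0],[0,-0.001,0],[0,0,0],[0,0,0]],"delta_rot":[[0.5,0,0],[0,0,0],[0,0,0],[0,0,0],[0,0,0]]}'
python3 -c "
from h import *
to(bp(-.196,0,.030),DOWNX)
p=save('side','s3',(200,210,290,280),8)"
```

```text
t: 7.27
tool_pos: [0.4969, -0.0068, 0.0309]
ee_rot: [[-0.181, 0.983, 0.009], [0.983, 0.181, 0.001], [-0.001, 0.009, -1.0]]
ft_force: [7.4, 1.8, -8.7]
gripper_width: 0.087
t 7.27 tool [ 0.4969 -0.0068  0.0309] block-frame [-0.1929 -0.0002  0.0309] F [ 7.4  1.8 -8.7] w 0.087
d_tool [ 0.0002 -0.0031  0.0008] [0.53 0.06 0.03]
```

View pics/s3.png

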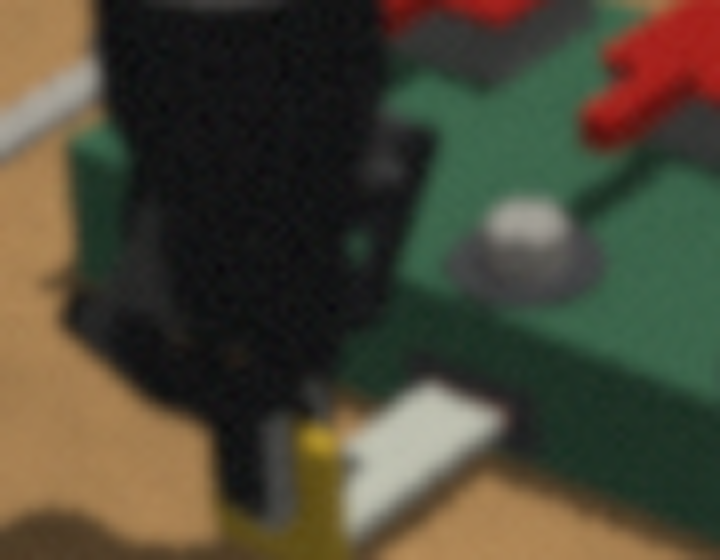

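The blade is out about 38 mm. A thin red edge just shows at the mouth, near (490,400) in the crop. I pull about 3.5 mm more and hold.

```bash
python3 -m crank '{"jaw":[1,1,1,1],"translation":[[0,-0.004,0],[0,0,0],[0,0,0],[0,0,0]],"delta_rot":[[0,0,0],[0,0,0],[0,0,0],[0,0,0]]}'
python3 -c "
from h import *
to(bp(-.197,0,.030),DOWNX)
p=save('side','s4',(220,235,280,280),10)"
```

```text
t: 7.65
tool_pos: [0.4946, -0.0072, 0.0309]
ee_rot: [[-0.181, 0.983, 0.015], [0.983, 0.181, 0.003], [-0.0, 0.015, -1.0]]
ft_force: [7.5, 2.8, -9.1]
gripper_width: 0.085
t 7.65 tool [ 0.4946 -0.0072  0.0309] block-frame [-0.1953 -0.0003  0.0309] F [ 7.5  2.8 -9.1] w 0.085
d_tool [ 0.0003 -0.0017  0.0009] [0.88 0.01 0.05]
```

View pics/s4.png

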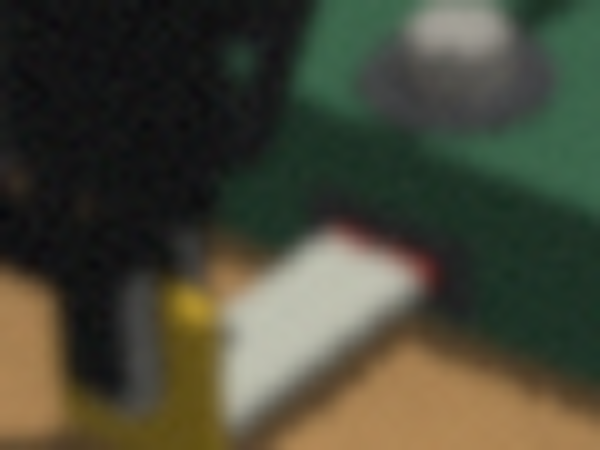

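The red band is now visibly out 3–4 mm, between (335,225) and (435,275). I nudge 1 mm more and hold while watching for drift.

```bash
python3 -m crank '{"jaw":[1,1,1,1,1,1],"translation":[[0,-0.001,0],[0,0,0],[0,0,0],[0,0,0],[0,0,0],[0,0,0]],"delta_rot":[[0,0,0],[0,0,0],[0,0,0],[0,0,0],[0,0,0],[0,0,0]]}'
python3 -c "
from h import *
to(bp(-.197,0,.030),DOWNX)"
```

```text
t: 8.2
tool_pos: [0.4956, -0.007, 0.0309]
ee_rot: [[-0.182, 0.983, 0.022], [0.983, 0.182, 0.005], [0.001, 0.023, -1.0]]
ft_force: [8.5, 2.8, -8.4]
gripper_width: 0.087
t 8.2 tool [ 0.4956 -0.007   0.0309] block-frame [-0.1942 -0.0002  0.0309] F [ 8.5  2.8 -8.4] w 0.087
d_tool [ 0.0002 -0.0028  0.0009] [ 1.31 -0.04  0.08]
```

```bash
python3 -m crank '{"jaw":[1,1,1,1,1,1],"translation":[[0,-0.003,0],[0,-0.0004,0],[0,-0.0004,0],[0,-0.0004,0],[0,-0.0004,0],[0,-0.0004,0]],"delta_rot":[[0.5,0,0],[0.1,0,0],[0.1,0,0],[0.1,0,0],[0.1,0,0],[0.1,0,0]]}'
python3 -c "
from h import *
to(bp(-.197,0,.030),DOWNX)"
```

```text
t: 8.7
tool_pos: [0.4929, -0.0075, 0.0309]
ee_rot: [[-0.182, 0.983, 0.013], [0.983, 0.182, 0.004], [0.001, 0.013, -1.0]]
ft_force: [9.2, 3.1, -8.6]
gripper_width: 0.086
t 8.7 tool [ 0.4929 -0.0075  0.0309] block-frame [-0.1969 -0.0003  0.0309] F [ 9.2  3.1 -8.6] w 0.086
d_tool [ 0.0003 -0.0001  0.0009] [ 0.75 -0.09  0.11]
```

```bash
python3 -m crank '{"jaw":[1,1,1,1,1,1,1,1],"translation":[[0,-0.0003,0],[0,-0.0003,0],[0,-0.0003,0],[0,-0.0003,0],[0,-0.0003,0],[0,-0.0003,0],[0,-0.0003,0],[0,-0.0003,0]],"delta_rot":[[0.1,0,0],[0.1,0,0],[0.1,0,0],[0.1,0,0],[0.1,0,0],[0.1,0,0],[0.1,0,0],[0.1,0,0]]}'
python3 -c "
from h import *
to(bp(-.197,0,.030),DOWNX)
p=save('side','s5',(220,235,280,280),10)"
```

```text
t: 9.37
tool_pos: [0.4941, -0.0073, 0.0309]
ee_rot: [[-0.183, 0.983, 0.01], [0.983, 0.183, 0.005], [0.003, 0.01, -1.0]]
ft_force: [7.1, 3.4, -9.1]
gripper_width: 0.088
t 9.37 tool [ 0.4941 -0.0073  0.0309] block-frame [-0.1958 -0.0002  0.0309] F [ 7.1  3.4 -9.1] w 0.088
d_tool [ 0.0002 -0.0012  0.0009] [ 0.59 -0.16  0.15]
```

View pics/s5.png

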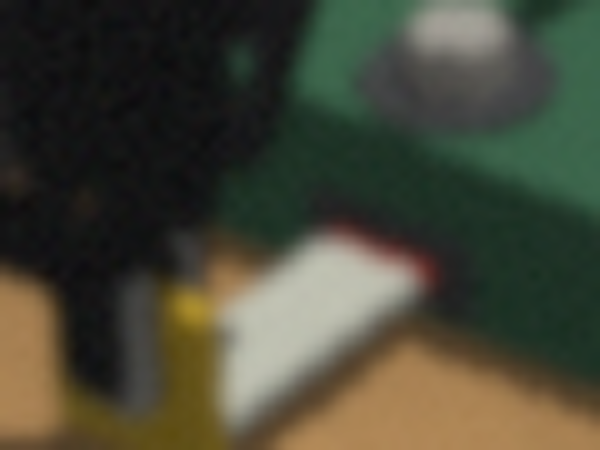

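Red is still showing at the mouth, no black, at about 41 mm. I hold another two thirds of a second for margin.

```bash
python3 -m crank '{"jaw":[1,1,1,1,1,1,1,1],"translation":[[0,-0.0008,0],[0,-0.0005,0],[0,-0.0005,0],[0,-0.0005,0],[0,-0.0005,0],[0,-0.0005,0],[0,-0.0005,0],[0,-0.0005,0]],"delta_rot":[[0.1,0,0],[0.1,0,0],[0.1,0,0],[0.1,0,0],[0.1,0,0],[0.1,0,0],[0.1,0,0],[0.1,0,0]]}'
python3 -c "
from h import *
to(bp(-.155,0,.031),DOWNX)"
```

```text
t: 10.08
tool_pos: [0.4936, -0.0074, 0.0309]
ee_rot: [[-0.184, 0.983, 0.007], [0.983, 0.184, 0.005], [0.004, 0.008, -1.0]]
ft_force: [8.8, 3.6, -10.0]
gripper_width: 0.086
t 10.08 tool [ 0.4936 -0.0074  0.0309] block-frame [-0.1963 -0.0002  0.0309] F [  8.8   3.6 -10. ] w 0.086
d_tool [0.0001 0.0413 0.0002] [ 0.47 -0.23  0.18]
```

```bash
python3 -m crank '{"jaw":[1,1,1,1,1,1,1,1],"translation":[[0,0.006,0],[0,0.006,0],[0,0.006,0],[0,0.006,0],[0,0.006,0],[0,0.006,0],[0,0.002,0],[0,0,0]],"delta_rot":[[0,0,0],[0,0,0],[0,0,0],[0,0,0],[0,0,0],[0,0,0],[0,0,0],[0,0,0]]}'
python3 -c "
from h import *
to(bp(-.155,0,.031),DOWNX)"
```

```text
t: 10.75
tool_pos: [0.5321, -0.0002, 0.0309]
ee_rot: [[-0.183, 0.983, 0.01], [0.983, 0.183, 0.006], [0.004, 0.011, -1.0]]
ft_force: [2.6, 2.3, -2.2]
gripper_width: 0.083
t 10.75 tool [ 5.321e-01 -2.000e-04  3.090e-02] block-frame [-1.571e-01 -1.000e-04  3.090e-02] F [ 2.6  2.3 -2.2] w 0.083
d_tool [ 0.0001  0.0021 -0.0001] [ 0.64 -0.24  0.14]
```

Then 1.5 mm more, open halfway so the spring seats it, and lift out.

```bash
python3 -m crank '{"jaw":[1,1,0.2,0.2,0.2,0.2,0.2,0.2],"translation":[[0,0.0015,0],[0,0.0005,0],[0,0,0],[0,0,0],[0,0,0],[0,0,0],[0,0,-0.01],[0,0,-0.02]],"delta_rot":[[0.5,0,0],[0,0,0],[0,0,0],[0,0,0],[0,0,0],[0,0,0],[0,0,0],[0,0,0]]}'
python3 -m crank '{"jaw":[0.2,0.2,0.2,0.2,1,1,1,1],"translation":[[0,0,-0.03],[0,0,-0.03],[0,0,-0.01],[0,0,0],[0,0,0],[0,0,0],[0,0,0],[0,0,0]],"delta_rot":[[0,0,-7],[0,0,-7],[0,0,-7],[0,0,-7],[0,0,-7],[0,0,-7],[0,0,-7],[0,0,-7]]}'
python3 -c "
from h import *
to(bp(-.08,0,.10),DOWNY)
p=save('side','s6',(200,200,320,290),5)
p=save('top','t6',(230,180,380,290),5)"
```

```text
t: 11.42
tool_pos: [0.53, 0.0, 0.0589]
ee_rot: [[-0.182, 0.983, -0.007], [0.983, 0.182, 0.005], [0.006, -0.006, -1.0]]
ft_force: [-0.8, 0.2, -0.5]
gripper_width: 0.398
t: 12.08
tool_pos: [0.5297, -0.0008, 0.137]
ee_rot: [[-0.925, 0.38, -0.003], [0.38, 0.925, 0.003], [0.004, 0.002, -1.0]]
ft_force: [-0.2, 0.1, 0.4]
gripper_width: 0.001
t 12.08 tool [ 0.5297 -0.0008  0.137 ] block-frame [-0.1596 -0.0003  0.137 ] F [-0.2  0.1  0.4] w 0.001
d_tool [-0.067   0.0432  0.0368] [ -0.28  -0.24 147.28]
```

View pics/s6.png

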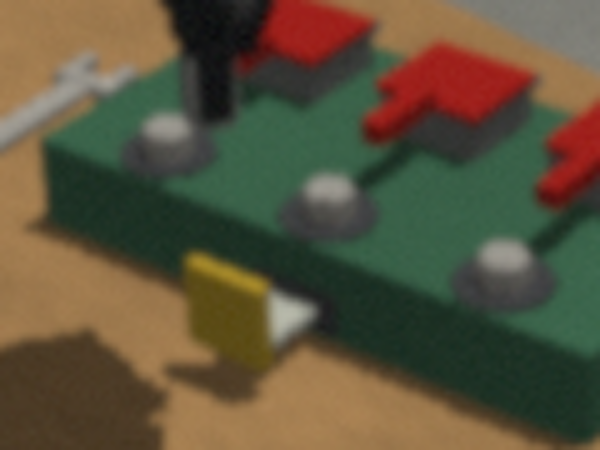

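The gauge is back home: the plate stands at its original distance from the mouth. I finish the turn so the jaws lie along block y, then go above the middle bolt.

```bash
sed -i 's/^DOWNY=.*/DOWNY=B@np.diag([-1.,1,-1])  # jaws along block y, tool x = -block x/' h.py
python3 -m crank '{"jaw":[1,1,1,1,1,1,1,1],"translation":[[0,0,0],[0,0,0],[0,0,0],[0,0,0],[0,0,0],[-0.035,0,0.01],[-0.035,0,0.01],[0,0,0]],"delta_rot":[[0,0,-7],[0,0,-7],[0,0,-7],[0,0,-7],[0,0,-4.5],[0,0,0],[0,0,0],[0,0,0]]}'
python3 -c "
from h import *
to(bp(-.082,0,.07),DOWNY)"
```

```text
t: 12.85
tool_pos: [0.5986, 0.0111, 0.1166]
ee_rot: [[-0.988, -0.157, -0.004], [-0.157, 0.988, 0.003], [0.003, 0.004, -1.0]]
ft_force: [-0.9, -0.3, -0.4]
gripper_width: -0.0
t 12.85 tool [0.5986 0.0111 0.1166] block-frame [-0.0897 -0.0011  0.1166] F [-0.9 -0.3 -0.4] w -0.0
d_tool [-0.0078  0.0011  0.0466] [ 0.22 -0.19 -1.34]
```

```bash
python3 -m crank '{"jaw":[1,1,1,1,1,1],"translation":[[-0.007,0.001,0.01],[0,0,0.015],[0,0,0.01],[0,0,0],[0,0,0],[0,0,0]],"delta_rot":[[0,0,-1.3],[0,0,0],[0,0,0],[0,0,0],[0,0,0],[0,0,0]]}'
python3 -c "
from h import *
to(bp(-.082,0,.066),DOWNY)"
```

```text
t: 13.35
tool_pos: [0.6053, 0.0138, 0.0776]
ee_rot: [[-0.986, -0.167, -0.006], [-0.167, 0.986, 0.003], [0.006, 0.004, -1.0]]
ft_force: [-0.4, -0.5, 0.2]
gripper_width: 0.002
t 13.35 tool [0.6053 0.0138 0.0776] block-frame [-0.0825  0.0005  0.0776] F [-0.4 -0.5  0.2] w 0.002
d_tool [-0.0006 -0.0005  0.0116] [ 0.25 -0.33 -0.77]
```

```bash
python3 -m crank '{"jaw":[1,1,1,1,1,1,1],"translation":[[0,0,0.004],[0,0,0.003],[0,0,0.002],[0,0,0.002],[0,0,0.002],[0,0,0],[0,0,0]],"delta_rot":[[0,0,-0.7],[0,0,0],[0,0,0],[0,0,0],[0,0,0],[0,0,0],[0,0,0]]}'
python3 -c "
from h import *
to(bp(-.082,0,.066),DOWNY)"
```

```text
t: 13.93
tool_pos: [0.6059, 0.0137, 0.0656]
ee_rot: [[-0.984, -0.179, -0.003], [-0.179, 0.984, 0.003], [0.003, 0.003, -1.0]]
ft_force: [-0.2, 0.4, 0.4]
gripper_width: -0.0
t 13.93 tool [0.6059 0.0137 0.0656] block-frame [-0.082   0.0002  0.0656] F [-0.2  0.4  0.4] w -0.0
d_tool [-0.     -0.0002 -0.0004] [ 0.2  -0.15 -0.1 ]
```

```bash
python3 -m crank '{"jaw":[1,1,1],"translation":[[0,0,0.002],[0,0,0.002],[0,0,0.001]],"delta_rot":[[0,0,0],[0,0,0],[0,0,0]]}'
```

```text
t: 14.18
tool_pos: [0.606, 0.0136, 0.0655]
ee_rot: [[-0.984, -0.179, 0.0], [-0.179, 0.984, 0.002], [-0.001, 0.002, -1.0]]
ft_force: [-3.4, -0.7, 4.0]
gripper_width: -0.002
```

```bash
python3 -m crank '{"jaw":[1,1],"translation":[[0,0,0.004],[0,0,0.004]],"delta_rot":[[0,0,0],[0,0,0]]}'
```

```text
t: 14.35
tool_pos: [0.6064, 0.0136, 0.0647]
ee_rot: [[-0.984, -0.179, 0.006], [-0.179, 0.984, 0.001], [-0.006, -0.0, -1.0]]
ft_force: [-28.0, 1.8, 73.3]
gripper_width: 0.005
```

Middle bolt is tight: 73 N at z = 64.7 mm and it stayed up. I press more gently from here. I lift and go to the left bolt.

```bash
python3 -m crank '{"jaw":[1,1,1,1,1,1,1,1],"translation":[[0,0,-0.01],[0,0,-0.015],[0,0.035,0],[0,0.035,0],[0,0.025,0],[0,0.005,0],[0,0,0],[0,0,0]],"delta_rot":[[0,0,0],[0,0,0],[0,0,0],[0,0,0],[0,0,0],[0,0,0],[0,0,0],[0,0,0]]}'
python3 -c "
from h import *
to(bp(-.082,0.098,.066),DOWNY)"
```

```text
t: 15.02
tool_pos: [0.5889, 0.1145, 0.0947]
ee_rot: [[-0.984, -0.177, 0.012], [-0.177, 0.984, 0.0], [-0.012, -0.002, -1.0]]
ft_force: [-0.6, 1.0, -0.5]
gripper_width: -0.002
t 15.02 tool [0.5889 0.1145 0.0947] block-frame [-0.0806  0.1024  0.0947] F [-0.6  1.  -0.5] w -0.002
d_tool [ 0.0018 -0.0044  0.0287] [-0.12  0.7  -0.22]
```

```bash
python3 -m crank '{"jaw":[1,1,1,1,1,1,1,1],"translation":[[0.001,-0.004,0.01],[0,0,0.008],[0,0,0.004],[0,0,0.002],[0,0,0],[0,0,0.002],[0,0,0.001],[0,0,0.001]],"delta_rot":[[0,0.7,0],[0,0,0],[0,0,0],[0,0,0],[0,0,0],[0,0,0],[0,0,0],[0,0,0]]}'
python3 -c "
from h import *
to(bp(-.082,0.098,.066),DOWNY)"
```

```text
t: 15.68
tool_pos: [0.5894, 0.1054, 0.0627]
ee_rot: [[-0.985, -0.172, -0.002], [-0.172, 0.985, -0.002], [0.003, -0.002, -1.0]]
ft_force: [-1.5, 1.4, 2.1]
gripper_width: -0.001
t 15.68 tool [0.5894 0.1054 0.0627] block-frame [-0.0817  0.0934  0.0627] F [-1.5  1.4  2.1] w -0.001
d_tool [ 0.0003  0.0046 -0.0033] [-0.1  -0.16 -0.51]
```

```bash
python3 -m crank '{"jaw":[1,1,1,1],"translation":[[0,0,0.002],[0,0,0.001],[0,0,0.001],[0,0,0.001]],"delta_rot":[[0,0,0],[0,0,0],[0,0,0],[0,0,0]]}'
```

```text
t: 16.02
tool_pos: [0.5895, 0.1054, 0.0585]
ee_rot: [[-0.985, -0.172, -0.001], [-0.172, 0.985, -0.003], [0.001, -0.002, -1.0]]
ft_force: [-6.9, -0.8, 22.2]
gripper_width: -0.002
```

Left bolt sank: the tip went to 58.5 mm at about 2 N before the bottom-stop force of 22 N. It is the loose one. I lift, open half way and tilt the tool 25° nose-forward for the left cap's tab.

```bash
cat >> h.py <<'E'
def tilt(a): return DOWNY@Ro.from_euler("y",a,degrees=True).as_matrix()
def tabtcp(th,a,back=0):  # TCP for cap angle th, tool tilt a (deg) about tool y
    t=np.radians(th);c,s=np.cos(t),np.sin(t);hx,hz=.0485,.072
    g=bp(hx-.083*c+.006*s,.098,hz+.083*s+.006*c);return g+tilt(a)[:,2]*(.019-back)
E
python3 -m crank '{"jaw":[1,1,1,0,0,0,0,0],"translation":[[0,0,-0.01],[0,0,-0.02],[0,0,-0.02],[0,0.004,-0.006],[0,0,0],[0,0,0],[0,0,0],[0,0,0]],"delta_rot":[[0,0,0],[0,0,0],[0,0,-0.5],[0,-7,0],[0,-7,0],[0,-7,0],[0,-4,0],[0,0,0]]}' 30
python3 -c "
from h import *
to(tabtcp(0,-25,.06),tilt(-25))
p=save('side','s7',(170,180,330,300),4.5)
for c in ('cap_left_tab',): print([(B.T@(r['at']-O),r['conf']) for r in models.landmark_of(c,p)[:2]])"
```

```text
t: 16.68
tool_pos: [0.5904, 0.1098, 0.1205]
ee_rot: [[-0.899, -0.182, 0.398], [-0.167, 0.983, 0.071], [-0.404, -0.003, -0.915]]
ft_force: [0.0, -0.4, -0.7]
gripper_width: 0.497
t 16.68 tool [0.5904 0.1098 0.1205] block-frame [-0.08    0.0975  0.1205] F [ 0.  -0.4 -0.7] w 0.497
d_tool [-0.0236  0.0005  0.0163] [-0.14 -1.14  0.13]
[(array([-0.03330537,  0.09883599,  0.079     ]), 0.82), (array([ 0.00143487,  0.00227841, -0.0004    ]), 0.21)]
```

View pics/s7.png

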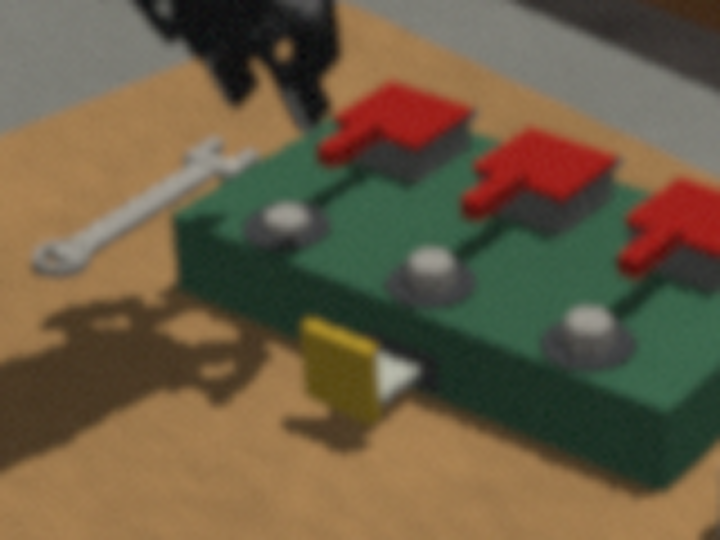

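The left bolt at (288,220) now stands visibly lower than the other two. The network puts the tab within 1 mm of the fit. I move to the pre-grasp pose, then go in along the tool axis.

```bash
python3 -m crank '{"jaw":[0,0,0,0,0],"translation":[[-0.012,0.0005,0.008],[-0.0115,0,0.008],[0,0,0],[0,0,0],[0,0,0]],"delta_rot":[[0,-1.1,0],[0,0,0],[0,0,0],[0,0,0],[0,0,0]]}'
python3 -c "
from h import *
to(tabtcp(0,-25),tilt(-25))"
```

```text
t: 17.2
tool_pos: [0.6253, 0.1154, 0.1177]
ee_rot: [[-0.896, -0.181, 0.406], [-0.166, 0.983, 0.071], [-0.413, -0.004, -0.911]]
ft_force: [0.4, 0.0, 0.3]
gripper_width: 0.5
t 17.2 tool [0.6253 0.1154 0.1177] block-frame [-0.0445  0.0967  0.1177] F [0.4 0.  0.3] w 0.5
d_tool [0.007  0.0015 0.0593] [-0.2  -0.63  0.12]
```

```bash
python3 -m crank '{"jaw":[0,0,0,0,0,0,0,0],"translation":[[0.006,0.001,0],[0,0,0],[0,0,0.02],[0,0,0.02],[0,0,0.012],[0,0,0],[0,0,0],[0,0,0]],"delta_rot":[[0,-0.6,0],[0,0,0],[0,0,0],[0,0,0],[0,0,0],[0,0,0],[0,0,0],[0,0,0]]}'
python3 -c "
from h import *
to(tabtcp(0,-25),tilt(-25))
p=save('side','s8',(180,180,290,262),6)"
```

```text
t: 17.87
tool_pos: [0.6428, 0.1189, 0.0684]
ee_rot: [[-0.893, -0.181, 0.413], [-0.166, 0.984, 0.072], [-0.419, -0.005, -0.908]]
ft_force: [-1.3, -0.3, -0.7]
gripper_width: 0.499
t 17.87 tool [0.6428 0.1189 0.0684] block-frame [-0.0267  0.097   0.0684] F [-1.3 -0.3 -0.7] w 0.499
d_tool [0.0029 0.001  0.007 ] [-0.23 -0.22  0.13]
```

View pics/s8.png

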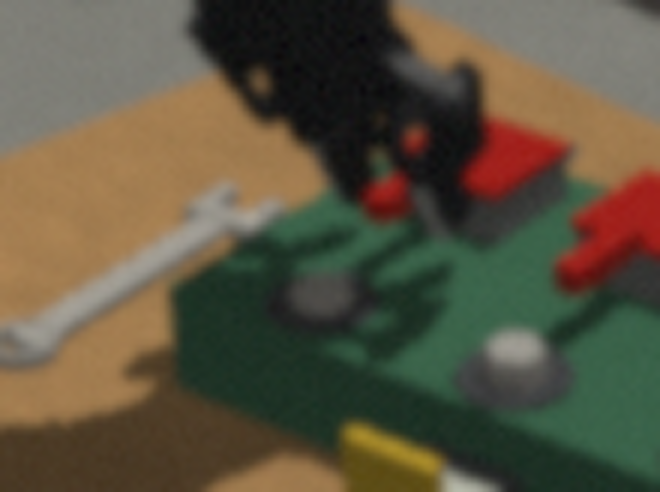

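The tab end at (385,200) sits between the fingers. I make the last few mm and close at 30 N.

```bash
python3 -m crank '{"jaw":[0,0,1,1,1,1,1,1],"translation":[[0.003,0.001,0.006],[0,0,0],[0,0,0],[0,0,0],[0,0,0],[0,0,0],[0,0,0],[0,0,0]],"delta_rot":[[0,0,0],[0,0,0],[0,0,0],[0,0,0],[0,0,0],[0,0,0],[0,0,0],[0,0,0]]}' 30
python3 -c "
from h import *
to(tabtcp(0,-25),tilt(-25))
to(tabtcp(7,-18),tilt(-18))
E=tilt(0)
for i in range(7):
    a=-25+7*i;P=tabtcp(7*i,a);Q=tabtcp(7*i+7,a+7);print((tilt(a).T@(Q-P)).round(4))"
```

```text
t: 18.58
tool_pos: [0.6427, 0.1197, 0.0641]
ee_rot: [[-0.891, -0.181, 0.416], [-0.166, 0.984, 0.071], [-0.422, -0.005, -0.907]]
ft_force: [0.9, -0.0, -2.8]
gripper_width: 0.131
t 18.58 tool [0.6427 0.1197 0.0641] block-frame [-0.0267  0.0978  0.0641] F [ 0.9 -0.  -2.8] w 0.131
d_tool [0.0012 0.0002 0.0031] [-0.28 -0.03  0.14]
t 18.58 tool [0.6427 0.1197 0.0641] block-frame [-0.0267  0.0978  0.0641] F [ 0.9 -0.  -2.8] w 0.131
d_tool [-0.002   0.0002 -0.0056] [-0.29  6.97  0.12]
[-0.0032  0.     -0.0087]
[-0.0032 -0.     -0.0087]
[-0.0032  0.     -0.0087]
[-0.0032 -0.     -0.0087]
[-0.0032  0.     -0.0087]
[-0.0032  0.     -0.0087]
[-0.0032 -0.     -0.0087]
```

```bash
python3 -m crank '{"jaw":[1,1,1,1,1],"translation":[[-0.0023,0,-0.0062],[-0.0023,0,-0.0062],[-0.0023,0,-0.0062],[-0.0023,0,-0.0062],[0,0,0]],"delta_rot":[[0,5,0],[0,5,0],[0,5,0],[0,5,0],[0,0,0]]}'
python3 -c "
from h import *
for th in (15,20,45): to(tabtcp(th,-25+th),tilt(-25+th))"
```

```text
t: 19.0
tool_pos: [0.6443, 0.12, 0.0921]
ee_rot: [[-0.98, -0.181, 0.087], [-0.181, 0.983, 0.01], [-0.088, -0.006, -0.996]]
ft_force: [-13.7, -2.0, 3.6]
gripper_width: 0.132
t 19.0 tool [0.6443 0.12   0.0921] block-frame [-0.025   0.0978  0.0921] F [-13.7  -2.    3.6] w 0.132
d_tool [0.0028 0.0002 0.0113] [-0.32 -4.98  0.06]
t 19.0 tool [0.6443 0.12   0.0921] block-frame [-0.025   0.0978  0.0921] F [-13.7  -2.    3.6] w 0.132
d_tool [0.0012 0.0002 0.0049] [-0.33  0.02  0.05]
t 19.0 tool [0.6443 0.12   0.0921] block-frame [-0.025   0.0978  0.0921] F [-13.7  -2.    3.6] w 0.132
d_tool [-0.0147  0.     -0.0238] [-0.33 25.02 -0.03]
```

```bash
python3 -m crank '{"jaw":[1,1,1,1,1,1],"translation":[[-0.0018,0,-0.0053],[-0.002,0,-0.0053],[-0.002,0,-0.0053],[-0.002,0,-0.0053],[-0.002,0,-0.0053],[0,0,0]],"delta_rot":[[0,5,0],[0,5,0],[0,5,0],[0,5,0],[0,5,0],[0,0,0]]}'
python3 -c "
from h import *
to(tabtcp(45,20),tilt(20))
p=save('side','s9',(170,160,290,250),6)
for c in ('cap_left_tab',): print([(B.T@(r['at']-O),r['conf']) for r in models.landmark_of(c,p)[:2]])"
```

```text
t: 19.5
tool_pos: [0.653, 0.1216, 0.1155]
ee_rot: [[-0.924, -0.181, -0.338], [-0.168, 0.983, -0.068], [0.344, -0.006, -0.939]]
ft_force: [-13.9, -1.5, 15.7]
gripper_width: 0.132
t 19.5 tool [0.653  0.1216 0.1155] block-frame [-0.0162  0.0978  0.1155] F [-13.9  -1.5  15.7] w 0.132
d_tool [-0.003   0.0001 -0.0027] [-0.35 -0.14 -0.1 ]
[(array([-0.01097087,  0.09921033,  0.1319    ]), 0.67), (array([-0.05562811,  0.23479935,  0.001     ]), 0.55)]
```

View pics/s9.png

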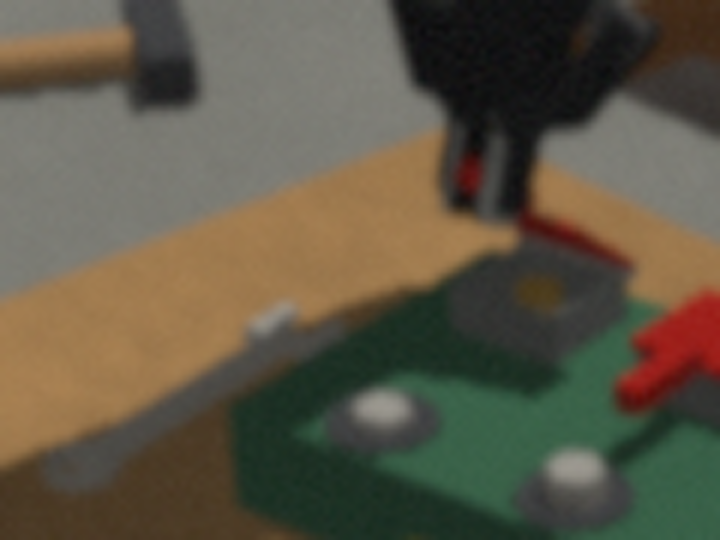

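The left cap is open and held by its tab at (470,175). The nut shows at (540,290), and the other caps are shut. My estimate is about 42°. I add about 3° with a touch outward to relieve the radial force.

```bash
python3 -m crank '{"jaw":[1,1,1,1,1,1],"translation":[[-0.001,0,-0.005],[0.0005,0,0],[0,0,0],[0,0,0],[0,0,0],[0,0,0]],"delta_rot":[[0,3,0],[0,0,0],[0,0,0],[0,0,0],[0,0,0],[0,0,0]]}'
python3 -c "
from h import *
to(tabtcp(45,22),tilt(22))
p=save('side','s10',(170,140,360,290),4)
print([(B.T@(r['at']-O),r['conf']) for r in models.landmark_of('cap_left_tab',p)[:2]])
q=save('top','t10')
for c in ('wrench','socket','can'): print(c,[np.round(r['at'],3) for r in models.landmark_of(c,q)[:1]])
to(tabtcp(45,22),tilt(22))"
```

```text
t: 20.1
tool_pos: [0.6542, 0.1218, 0.1177]
ee_rot: [[-0.906, -0.182, -0.383], [-0.165, 0.983, -0.076], [0.39, -0.006, -0.921]]
ft_force: [-1.5, -0.3, 4.1]
gripper_width: 0.136
t 20.1 tool [0.6542 0.1218 0.1177] block-frame [-0.0149  0.0978  0.1177] F [-1.5 -0.3  4.1] w 0.136
d_tool [-0.0019  0.0002 -0.0004] [-0.35 -0.98 -0.07]
[(array([-0.00985908,  0.10083635,  0.1353    ]), 0.48)]
wrench []
socket [array([ 0.617, -0.2  , -0.002])]
can [array([ 0.765, -0.205, -0.002])]
t 20.4 tool [0.6543 0.1219 0.1176] block-frame [-0.0149  0.0979  0.1176] F [-1.8 -1.3  4.7] w 0.133
d_tool [-0.0018  0.0001 -0.0004] [-0.35 -1.01 -0.08]
```

View pics/s10.png

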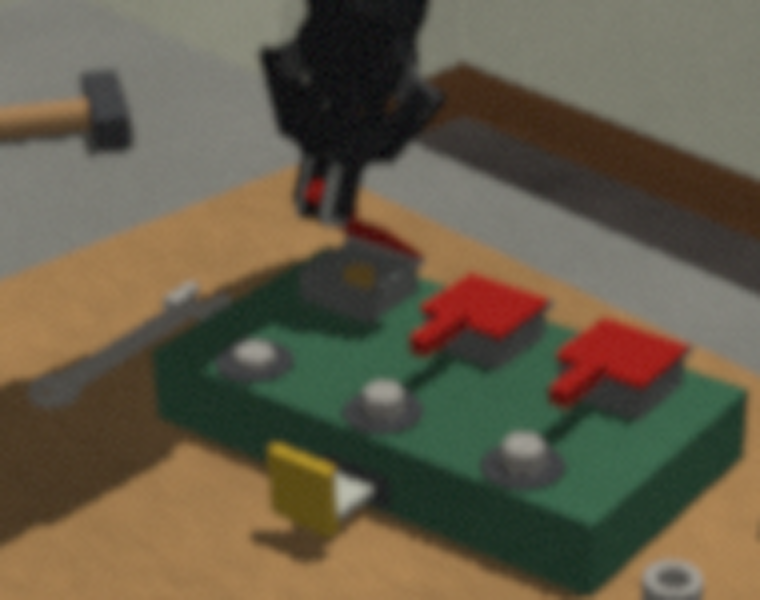

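The left cap is held open at about 44–45° with almost no force. The other caps are shut, the gauge is home and the bystanders are in place. The pose is steady, so I hand in.

```bash
python3 -c "
from rig import ticket
print(ticket.hand_in())"
```

```text
the job is handed in; nothing more can be done
None
```

The job is handed in at about 20.4 s of the 58 s. The gauge is proof-loaded and back home, the loose bolt is the left one, and its cap is held open at about 45° by the tab.

- **Gauge:** I pulled it to about 41 mm and held it there for more than a second. In the pictures red showed at the mouth and no black. I then guided it back, and the picture after release shows it home.
- **Bolts:** The middle bolt was tight. The left one sank under about 2 N, to the height a fully sunk bolt should have. I stopped there and did not tap the right one.
- **Cap:** The tool pose and the network's tab position put the left cap at about 44–45°. The grip held steady between the last two readings, with under 6 N at the wrist.

**Last checks:** The picture shows the other two caps shut, and the socket and can within a few mm of where they started. The network did not find the wrench in the last top view. In the side picture it lies where it was, partly in the arm's shadow.

**Not clean:**
- The second press on the middle bolt peaked at about 73 N at the wrist. That is under the 120 N limit and it was through the fingertips only, but it was harder than I meant.
- I viewed 12 pictures, two over the budget of 10.

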